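# Stir the drying beads

### The job

Take the long plain wooden stick out of the tool block and stir the clay beads in the wide bowl with it, until every bead has been pushed away from where it lay by about its own width or more. Then stand the stick in the tall straight jar and let go of it. Touch the beads only with the stick, keep all of them in the bowl, and leave the bowl and the jar standing where they are.

Things in the scene. Friction and masses are not known exactly. Their poses are not given: they have to be found in the camera images.
- stick_grip (a point): plain round wooden stick, 18 mm thick, 200 mm long, 50 g, upright and loose in a 40 mm deep hole (2 mm play) of a dark tool block (150 x 55 x 50 mm high) beside a brush and a scraper, 48 mm or more away, tops at most 125 mm above the table. Draw it straight up. The point is where to hold it: on its axis, 160 mm above its lower end, 40 mm below its top; z runs up the stick
- stick_tip (a point): the lower end of the same stick: the centre of its flat bottom face, 160 mm straight below the holding point; z runs up along the stick
- bowl: wide heavy grey stoneware bowl with the beads, loose, 1.6 kg: 164 mm across the rim, 62 mm high, 10 mm nearly upright walls; flat inner floor 12 mm above the table, 124 mm across. Origin: centre of its underside; z up. At first the beads' centres lie 33 to 43 mm from its middle, the middle is free for the stick. A bead pushed straight outwards jams on the wall
- jar: tall straight empty grey stoneware jar, loose on the table, 0.6 kg: 80 mm across, 110 mm high, 70 mm wide inside, inner floor 8 mm above the table. Origin: centre of its underside; z up. The stick may lean in it
- bead1_mid (a point): one of three like chunky clay beads in the wide bowl, reddish brown, lobed like a little pumpkin, 32 mm across and 20 mm high, 30 g; it lies flat and slides when pushed. The point is its centre, 10 mm above the bowl's inner floor
- bead2_mid (a point): one of three like chunky clay beads in the wide bowl, reddish brown, lobed like a little pumpkin, 32 mm across and 20 mm high, 30 g; it lies flat and slides when pushed. The point is its centre, 10 mm above the bowl's inner floor
- bead3_mid (a point): one of three like chunky clay beads in the wide bowl, reddish brown, lobed like a little pumpkin, 32 mm across and 20 mm high, 30 g; it lies flat and slides when pushed. The point is its centre, 10 mm above the bowl's inner floor
Not all that is in view belongs to the job. Leave any turquoise or yellow look-alike of the jar alone.

How it is judged (in metres and radians):
On the way, in this order (a step that is already met when the one before it is completed fails the run):
1. the stick's lower end is down in the bowl, less than 18 mm above its inner floor (horizontal distance between stick_tip and bowl below 0.065 m and z of stick_tip in the frame of bowl below 0.03 m).
2. with the stick down in the bowl, every bead lies 25 mm or more from where it was at the start (all of step 1 and distance of each of bead1_mid, bead2_mid, bead3_mid from where it was at the start of the episode above 0.025 m).
At the end, for the whole second after the job is handed in: the stick stands or leans in the jar, its lower end within 37 mm of the jar's axis and less than 40 mm above the jar's underside, its holding point above the rim; all three beads are in the bowl; the bowl and the jar stand upright (within 8 degrees), the jar at rest (horizontal distance between stick_tip and jar below 0.037 m and z of stick_tip in the frame of jar below 0.04 m and z of stick_grip in the frame of jar above 0.11 m and horizontal distance between each of bead1_mid, bead2_mid, bead3_mid and bowl below 0.07 m and z of each of bead1_mid, bead2_mid, bead3_mid in the frame of bowl below 0.05 m and angle between each of bowl, jar's own z axis and vertical below 0.15 rad and linear speed of jar below 0.02 m/s); the robot touches nothing.
It fails at once if the gripper's fingers touch a bead (contact force between the fingers and bead1 above 0.5 N or contact force between the fingers and bead2 above 0.5 N or contact force between the fingers and bead3 above 0.5 N).
It fails at once if a bead leaves the bowl (horizontal distance between any of bead1_mid, bead2_mid, bead3_mid and bowl above 0.085 m).
It fails at once if the bowl is tipped by more than 15 degrees or shoved more than 25 mm (angle between bowl's own z axis and vertical above 0.26 rad or distance of bowl from where it was at the start of the episode above 0.025 m).
It fails at once if the jar is tipped by more than 20 degrees or shoved more than 40 mm (angle between jar's own z axis and vertical above 0.35 rad or distance of jar from where it was at the start of the episode above 0.04 m).
It also fails if it takes over 72 s, if anything falls off the work surface, if the arm or the gripper's body presses on something with over 40 N, if the wrist force passes 120 N, or if a joint passes its speed limit or range.

### The arm

A 6-joint arm with a two-finger parallel gripper is mounted at the origin on the work surface. World frame = base frame: x ahead of the robot, y to its left, z up, the work surface at z = 0. Lengths are in m, angles in degrees, forces in N, time in s.
With the tool pointing down it reaches from about 0.35 to 0.775 m from the base axis. Payload 5.5 kg.
Tool frame: the origin (TCP) lies at the very end of the fingers, on their centre line; the grasp point (between the pads) lies 19 mm behind it; z points along the fingers, y is the direction in which the jaws open and shut (so a half turn about z gives the same grasp; the last joint's range is limited). The gripper opens to 85 mm and grips with 20 to 120 N. Pads are 22 mm wide; open, the fingers measure 114 mm over their backs; the gripper's body (76 mm by 85 mm) begins 54 mm behind the grasp point. The pads swing forward as they close: fully open they stand 13 mm farther back than shut.
Start: joints at [-83.858, 17.945, 2.641, 74.691, 0, 82.002], TCP at [0.14, -0.558, 0.231] pointing down, gripper open.
Joint ranges: [-158.12, 158.12], [-49.38, 96.58], [-58.88, 72.47], [-126.05, 133.96], [-84.25, 85.87], [-180, 180]. Speed limits (degrees/s): [147.25, 147.25, 180, 180, 180, 180].

### API

Orientations are given as a 3x3 rotation matrix whose columns are the frame's x, y, z axes.
In Python, from bench import get_state, imaging, hand_in gives the robot as it stands. The module is installed in compiled form; this text tells all that it offers.
- The arm moves only by the tool jog_arm, never from a script. Its argument "plan" is one flat list of numbers, 7 for each row, row after row: the shift along the world's x, y, z as a fraction of full scale, then the turn, a rotation vector about the world's x, y, z as a fraction of full scale, then the closure, from 0 (fully open) to 1 (shut). In form: [x, y, z, wx, wy, wz, gripper, x, y, z, wx, wy, wz, gripper, ...]. A call has 1 to 10 rows; each row is the pose to reach, as a shift and turn from the pose commanded when the call began, turning the shorter way round; what a row does not reach only later rows make up. Full scale, the value 1, is 25 cm for a shift and 180 degrees for a turn. A row lasts 1/10 s, in which the tool goes at most 50 mm and 8.59 degrees, less where a joint would pass 70% of its speed; a pose out of reach is approached as far as the arm can. A call with a number of a shift or a turn outside -1 to 1 is refused whole. A call with a gripper value outside its range is refused whole. The fingers move at their own pace and stop on an object; the grip force is fixed at half the most. Time passes only in rows, so rows that repeat a pose let the fingers close. It gives the time, the measured TCP pose, the force and the opening at its end, in the units of the state.
- get_state(): the state, without advancing time (a new reading comes with each control period).
- imaging.snapshot(name): name is "scene" or "top"; returns a dict with "pixels" (384x512x3 uint8, red, green, blue), "intrinsics" (3x3 intrinsics, pixels), "rvec" (rotation vector, rad) and "tvec" (3), from world to camera coordinates, as OpenCV has them. Camera axes: x right, y down, z forward; pixel columns grow to the right and rows downward; lengths in m; the calibration is good to about 2 mm. A picture is of the moment at which its call begins. There is no depth.
- hand_in(): hands the job in, once; it reports no verdict.
The state is a dict: "t": time; "q": joint angles; "qvel": joint speeds; "tau": joint torques, N m; "eef_pos": TCP position; "tcp_rot": TCP orientation; "contact_force": force on the tool from outside, world axes, zero at the start; "torque": the same for the moment, N m; "width": finger opening in m.
Only numpy, scipy, OpenCV 4.12 (cv2) and the standard library are available. Lean on these libraries where they do the work, as an engineer would, in place of code of your own. Each camera call takes 0.05 s, during which the arm holds its last target. There are 200 camera calls.

## Working session

There is one attempt and no reset: what is moved stays moved. The work goes in short steps, Python scripts to look and compute and a tool call to move; the robot and the scene stay as the last step left them, time stands still between calls to the robot, and variables do not carry over. Pictures are saved under pics/ and viewed, about 8 in all and at most 12, crops included, and the job is handed in when it is done.

Besides the shell and the picture viewer there is one more tool, called after "Request:" as name(argument=value, ...), one argument or row to a line, values as JSON. jog_arm: Moves the arm, as the interface text tells. Shift numbers are shares of 25 cm and turn numbers shares of 180 degrees, none past 1 either way. Its arguments: {"type":"object","properties":{"plan":{"type":"array"}},"required":["plan"]}

```bash
mkdir -p pics
cat > h.py <<'E'
import numpy as np, cv2
from bench import get_state, imaging, hand_in
def snap(n,f=None):
    s=imaging.snapshot(n)
    if f: cv2.imwrite('pics/'+f,cv2.cvtColor(s['pixels'],cv2.COLOR_RGB2BGR))
    return s
def cast(s,uv,z):
    R=cv2.Rodrigues(np.array(s['rvec'],float))[0];t=np.array(s['tvec'],float).ravel()
    c=-R.T@t
    d=R.T@np.linalg.inv(s['intrinsics'])@np.array([uv[0],uv[1],1.])
    return c+d*(z-c[2])/d[2]
def proj(s,p):
    return cv2.projectPoints(np.array(p,float).reshape(-1,1,3),np.array(s['rvec'],float),np.array(s['tvec'],float),np.array(s['intrinsics'],float),None)[0][:,0]
E
python3 - <<'E'
from h import *
for n in('scene','top'):
    s=snap(n,n+'1.png');R=cv2.Rodrigues(np.array(s['rvec'],float))[0];print(n,-R.T@np.array(s['tvec'],float).ravel(),R[2])
st=get_state();print(st)
E
```

```text
scene [0.96326538 0.31218821 1.03223575] [-0.43261206 -0.28892665 -0.85403056]
top [0.33882982 0.00141393 1.0567002 ] [ 0.18493267  0.00438653 -0.9827414 ]
{'t': 0.1, 'q': array([-8.38593058e+01,  1.79883974e+01,  2.58382741e+00,  7.46898708e+01,
        3.40794214e-04,  8.20001122e+01]), 'qvel': array([ 0.1082062 , -0.15531273,  0.1871739 , -0.08560984, -0.04111011,
       -0.03540415]), 'tau': array([ 5.03022282e-03, -4.81721199e+01,  2.99246407e+01,  1.27061279e-02,
       -1.01175042e-04,  1.95692814e-05]), 'eef_pos': array([ 0.14040422, -0.55713443,  0.23048165]), 'tcp_rot': array([[ 9.69699243e-01,  2.44301757e-01, -1.70405562e-04],
       [ 2.44301703e-01, -9.69697886e-01,  1.63948163e-03],
       [ 2.35286331e-04, -1.63143447e-03, -9.99998642e-01]]), 'contact_force': array([-0.19655053, -0.164869  , -0.03478831]), 'torque': array([-0.01292923,  0.01425836, -0.00351663]), 'width': 0.08535820824680562}
```

View pics/scene1.png

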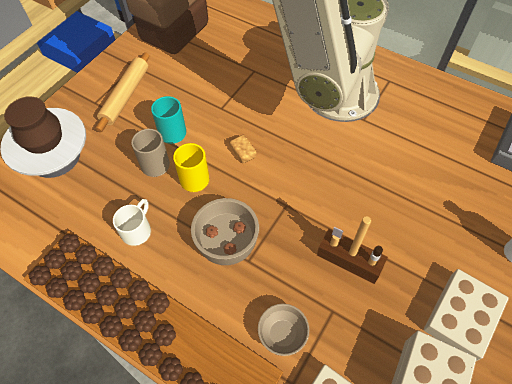

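View pics/top1.png

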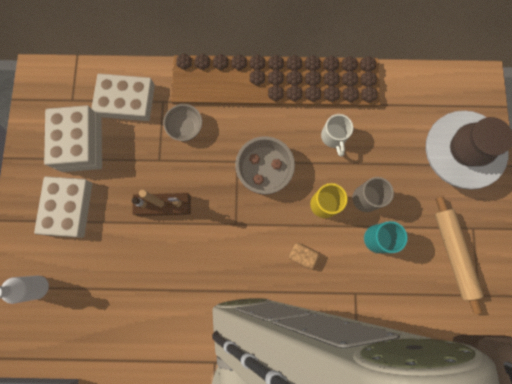

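The scene view shows the bowl at (225,230), grey jar at (150,152) and stick at (365,220). In the top view they are at (265,165), (373,193) and (143,193). I'll enlarge these areas.

Run:
```python
import cv2,numpy as np
a=cv2.imread('pics/scene1.png');b=cv2.imread('pics/top1.png')
def c(i,x,y,w,h,k=4): return cv2.resize(i[y:y+h,x:x+w],None,fx=k,fy=k,interpolation=cv2.INTER_CUBIC)
r1=np.hstack([c(a,185,195,80,72),c(b,228,132,70,72)])
r1=np.hstack([r1,c(b,350,170,50,72)])
r2=np.hstack([c(a,315,210,75,75),c(b,125,180,75,75),c(a,125,120,50,75)])
print(r1.shape,r2.shape)
w=max(r1.shape[1],r2.shape[1])
p=lambda i:cv2.copyMakeBorder(i,0,0,0,w-i.shape[1],cv2.BORDER_CONSTANT)
cv2.imwrite('pics/crop1.png',np.vstack([p(r1),p(r2)]))
for n,i,(u,v) in [('s bowl',a,(225,206)),('s bowlin',a,(222,245)),('t bowl',b,(240,165)),('t in',b,(270,150)),('t bead',b,(258,180)),('s bead',a,(211,231)),('tjar',b,(360,190)),('sjar',a,(148,165)),('tstick',b,(143,193)),('sstick',a,(361,235)),('wood',a,(280,250)),('woodt',b,(220,250))]: print(n,cv2.cvtColor(i,cv2.COLOR_BGR2HSV)[v,u])
```

```text
(288, 800, 3) (300, 800, 3)
s bowl [ 17  74 172]
s bowlin [ 16  76 111]
t bowl [19 54 80]
t in [15 58 97]
t bead [ 10 104 125]
s bead [ 11 150 160]
tjar [ 17  55 125]
sjar [ 17  79 154]
tstick [ 16 116 194]
sstick [ 17 155 212]
wood [ 15 167 194]
woodt [ 14 132 159]
```

View pics/crop1.png

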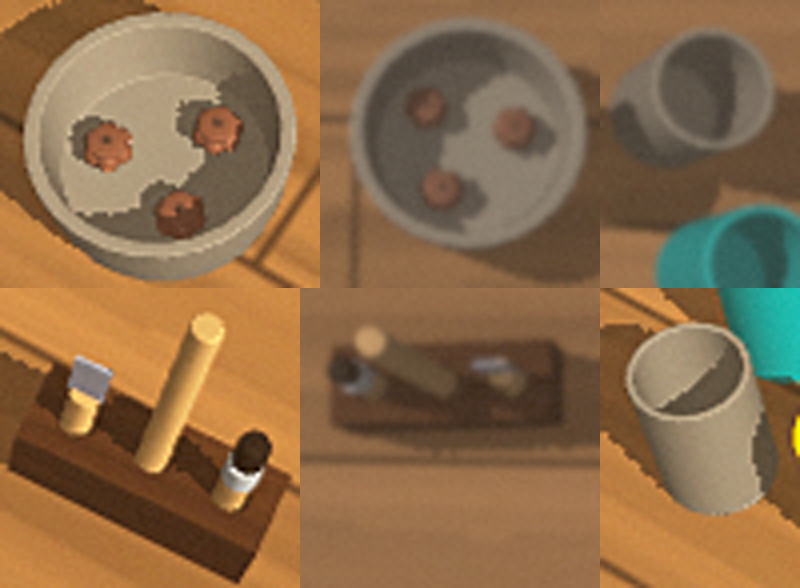

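Bowl, beads, jar rim and stick are clear in both views. Now I'll cast rays from these pixels.

Run:
```python
from h import *
a=snap('scene');b=snap('top')
S=lambda x,y,ox,oy,px=0,py=0:((x-px)/4+ox-.375,(y-py)/4+oy-.375)
def circ(P):
    A=np.c_[2*P[:,:2],np.ones(len(P))];x=np.linalg.lstsq(A,(P[:,:2]**2).sum(1),rcond=None)[0]
    return x[:2],np.sqrt(x[2]+x[:2]@x[:2])
rim=lambda s,pts,z:circ(np.array([cast(s,p,z) for p in pts]))
print('bowl s',rim(a,[S(x,y,185,195) for x,y in[(25,122),(297,130),(163,13),(170,257),(60,45),(255,45)]],.062))
print('bowl t',rim(b,[S(x,y,228,132,320) for x,y in[(350,132),(587,135),(468,17),(468,250)]],.062))
print('jar s',rim(a,[S(x,y,125,120,600,288) for x,y in[(627,377),(750,368),(688,323),(688,419)]],.11))
print('jar t',rim(b,[S(x,y,350,170,600) for x,y in[(653,91),(775,91),(714,30),(714,152)]],.11))
for x,y in[(106,147),(217,130),(181,213)]:print('bead s',cast(a,S(x,y,185,195),.025))
for x,y in[(428,106),(515,129),(441,188)]:print('bead t',cast(b,S(x,y,228,132,320),.025))
print('stick s',cast(a,S(209,327,315,210,0,288),.21),cast(a,S(153,462,315,210,0,288),.055))
print('stick t',cast(b,S(370,341,125,180,300,288),.21),cast(b,S(437,382,125,180,300,288),.055))
print('blk s',[cast(a,S(x,y,315,210,0,288),.05)[:2] for x,y in[(50,362),(290,480),(245,540),(12,442)]])
```

```text
bowl s (array([ 0.59342316, -0.01931335]), np.float64(0.08190865607660938))
bowl t (array([ 0.59259245, -0.02082272]), np.float64(0.0820360749143951))
jar s (array([ 0.51206538, -0.31014755]), np.float64(0.03896133066861072))
jar t (array([ 0.51156973, -0.31329396]), np.float64(0.03970738850428265))
bead s [ 0.60622426 -0.05226364  0.025     ]
bead s [ 0.56020316 -0.00081176  0.025     ]
bead s [0.61830968 0.01150272 0.025     ]
bead t [0.62054343 0.00755541 0.025     ]
bead t [ 0.60460795 -0.05483345  0.025     ]
bead t [ 0.56066594 -0.00267078  0.025     ]
stick s [0.48159879 0.26716141 0.21      ] [0.48820999 0.26888037 0.055     ]
stick t [0.48278025 0.26493334 0.21      ] [0.48162987 0.26555662 0.055     ]
blk s [array([0.45992068, 0.18796356]), array([0.454009 , 0.3403475]), array([0.50133599, 0.33372308]), array([0.51809229, 0.19343293])]
```

Request:
jog_arm(
  plan=[1,1,0.36,0,0,0.42,0,1,1,0.36,0,0,0.42,0,1,1,0.36,0,0,0.42,0,1,1,0.36,0,0,0.42,0,1,1,0.36,0,0,0.42,0,1,1,0.36,0,0,0.42,0,1,1,0.36,0,0,0.42,0,1,1,0.36,0,0,0.42,0,1,1,0.36,0,0,0.42,0,1,1,0.36,0,0,0.42,0],
)

```text
t: 1.2
eef_pos: [0.391, -0.3069, 0.3214]
tcp_rot: [[0.002, 1.0, 0.0], [1.0, -0.002, -0.0], [-0.0, 0.0, -1.0]]
contact_force: [0.1, -0.5, -0.0]
width: 0.0856
```

Request:
jog_arm(
  plan=[0.4,1,0,0,0,0,0,0.4,1,0,0,0,0,0,0.4,1,0,0,0,0,0,0.4,1,0,0,0,0,0,0.4,1,0,0,0,0,0,0.4,1,0,0,0,0,0,0.4,1,0,0,0,0,0],
)

```text
t: 1.9
eef_pos: [0.4908, -0.0556, 0.3209]
tcp_rot: [[0.004, 1.0, -0.0], [1.0, -0.004, 0.001], [0.001, -0.0, -1.0]]
contact_force: [-0.5, -0.2, -0.6]
width: 0.0854
```

Request:
jog_arm(
  plan=[0,1,0,0,0,0,0,0,1,0,0,0,0,0,0,1,0,0,0,0,0,0,1,0,0,0,0,0,0,1,0,0,0,0,0,0,1,0,0,0,0,0,0,1,0,0,0,0,0,0,1,0,0,0,0,0],
)

```text
t: 2.7
eef_pos: [0.4907, 0.1907, 0.3211]
tcp_rot: [[0.008, 1.0, -0.0], [1.0, -0.008, -0.001], [-0.001, -0.0, -1.0]]
contact_force: [0.1, -1.5, 0.3]
width: 0.085
```

Request:
jog_arm(
  plan=[-0.033,0.3,0,0,0,0,0,-0.033,0.3,0,0,0,0,0,-0.033,0.3,-0.12,0,0,0,0,-0.033,0.3,-0.24,0,0,0,0],
)

```text
t: 3.1
eef_pos: [0.4836, 0.2662, 0.2615]
tcp_rot: [[0.007, 1.0, 0.003], [1.0, -0.007, 0.001], [0.001, 0.003, -1.0]]
contact_force: [-0.0, 0.0, -0.3]
width: 0.0856
```

Run:
```python
from h import *
a=snap('scene');b=snap('top')
st=get_state();print(st['eef_pos'])
def c(i,x,y,w,h,k=4): return cv2.resize(cv2.cvtColor(i['pixels'],4)[y:y+h,x:x+w],None,fx=k,fy=k,interpolation=cv2.INTER_CUBIC)
cv2.imwrite('pics/c2.png',np.hstack([c(a,300,150,100,140),c(b,95,140,100,140)]))
```

```text
[0.48054893 0.26459828 0.25735916]
```

View pics/c2.png

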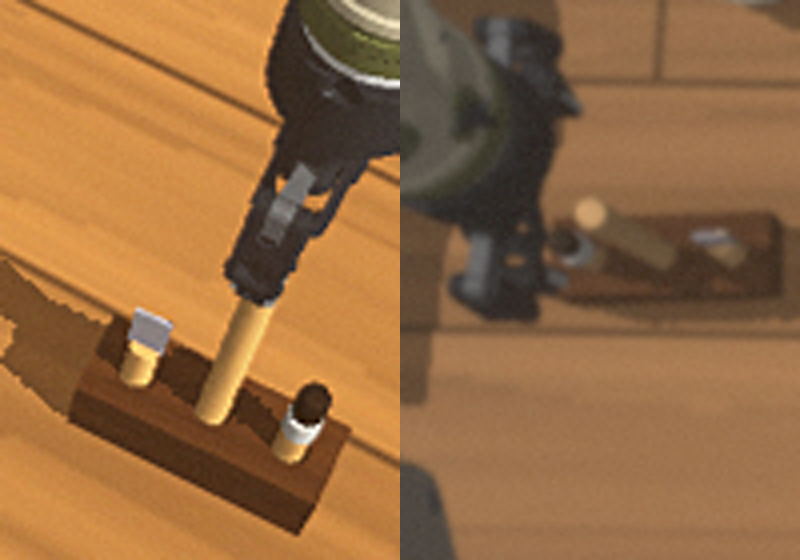

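The jaws straddle the stick along x, over its top. I'll descend and grip.

Request:
jog_arm(
  plan=[0,0,-0.1,0,0,0,0,0,0,-0.2,0,0,0,0,0,0,-0.3,0,0,0,0,0,0,-0.4,0,0,0,0,0,0,-0.44,0,0,0,0,0,0,-0.44,0,0,0,0,0,0,-0.44,0,0,0,1,0,0,-0.44,0,0,0,1,0,0,-0.44,0,0,0,1,0,0,-0.44,0,0,0,1],
)

```text
t: 4.2
eef_pos: [0.4827, 0.2676, 0.1522]
tcp_rot: [[0.004, 1.0, 0.001], [1.0, -0.004, 0.0], [0.0, 0.001, -1.0]]
contact_force: [0.9, -0.2, -0.6]
width: 0.0284
```

Request:
jog_arm(
  plan=[0,0,0,0,0,0,1,0,0,0,0,0,0,1,0,0,0,0,0,0,1,0,0,0,0,0,0,1],
)

```text
t: 4.6
eef_pos: [0.4823, 0.2676, 0.152]
tcp_rot: [[0.004, 1.0, 0.001], [1.0, -0.004, 0.0], [0.0, 0.001, -1.0]]
contact_force: [-0.9, -0.0, 6.2]
width: 0.0162
```

Request:
jog_arm(
  plan=[0,0,0.04,0,0,0,1,0,0,0.1,0,0,0,1,0,0,0.16,0,0,0,1,0,0,0.24,0,0,0,1,0,0,0.32,0,0,0,1,0,0,0.4,0,0,0,1,0,0,0.48,0,0,0,1,0,0,0.56,0,0,0,1,0,0,0.64,0,0,0,1,0,0,0.64,0,0,0,1],
)

```text
t: 5.6
eef_pos: [0.4834, 0.2678, 0.3144]
tcp_rot: [[0.005, 1.0, 0.005], [1.0, -0.005, 0.002], [0.002, 0.005, -1.0]]
contact_force: [0.8, 0.4, -1.1]
width: 0.0165
```

Run:
```python
from h import *
a=snap('scene');b=snap('top')
st=get_state();print(st['eef_pos'],st['width'],st['contact_force'])
p=st['eef_pos']
q=[p+[0,0,.019],p-[0,0,.141]]
print(proj(a,q),proj(b,q))
def c(i,x,y,w,h,k=4): return cv2.resize(cv2.cvtColor(i['pixels'],4)[y:y+h,x:x+w],None,fx=k,fy=k,interpolation=cv2.INTER_CUBIC)
cv2.imwrite('pics/c3.png',np.hstack([c(a,300,140,100,140),c(b,95,140,100,140)]))
```

```text
[0.48239975 0.26744468 0.31120451] 0.01661349116202794 [-0.18096116  0.70570877 -0.23067696]
[[380.21631841 188.69241178]
 [363.03582494 228.54841255]] [[122.85395837 182.63326646]
 [145.99175376 195.85636914]]
```

View pics/c3.png

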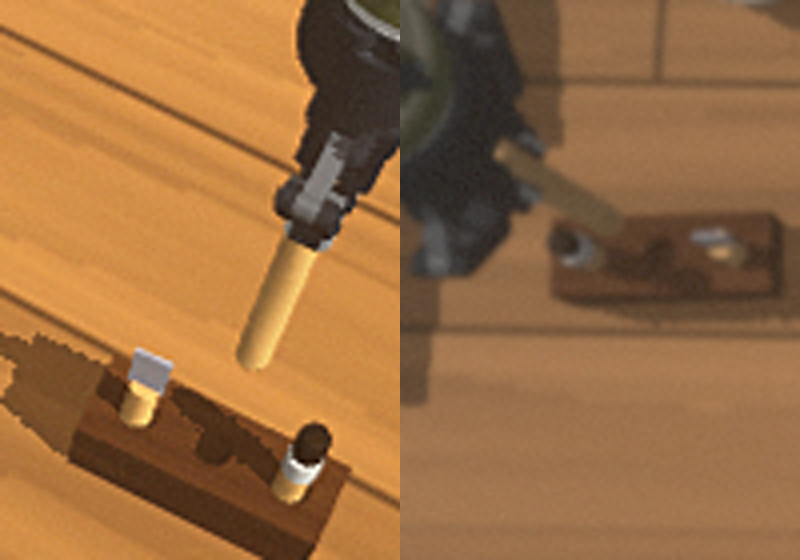

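The stick is held upright, with its lower end at about (363,229) against a predicted (363,228.5). On to the bowl.

Request:
jog_arm(
  plan=[0.02,-0.05,0,0,0,0,1,0.06,-0.15,0,0,0,0,1,0.12,-0.28,0,0,0,0,1,0.18,-0.41,0,0,0,0,1,0.24,-0.54,0,0,0,0,1,0.3,-0.67,0,0,0,0,1,0.35,-0.8,0,0,0,0,1,0.4,-0.9,0,0,0,0,1,0.43,-0.97,0,0,0,0,1,0.44,-1,0,0,0,0,1],
)

```text
t: 6.7
eef_pos: [0.5923, 0.0152, 0.3099]
tcp_rot: [[0.007, 1.0, -0.002], [1.0, -0.007, 0.0], [0.0, -0.002, -1.0]]
contact_force: [-0.9, 1.2, -0.2]
width: 0.0168
```

Request:
jog_arm(
  plan=[0,-0.08,0,0,0,0,1,0,-0.15,0,0,0,0,1,0,-0.15,-0.06,0,0,0,1,0,-0.15,-0.15,0,0,0,1,0,-0.15,-0.24,0,0,0,1,0,-0.15,-0.33,0,0,0,1,0,-0.15,-0.39,0,0,0,1,0,-0.15,-0.4,0,0,0,1,0,-0.15,-0.4,0,0,0,1],
)

```text
t: 7.6
eef_pos: [0.5918, -0.0199, 0.2112]
tcp_rot: [[0.004, 1.0, -0.001], [1.0, -0.004, 0.0], [0.0, -0.001, -1.0]]
contact_force: [-0.5, -0.3, -0.4]
width: 0.0164
```

Run:
```python
from h import *
a=snap('scene');b=snap('top')
st=get_state();print(st['eef_pos'],st['width'],st['contact_force'])
p=st['eef_pos']
q=[p-[0,0,.142]]
print(proj(a,q),proj(b,q))
def c(i,x,y,w,h,k=4): return cv2.resize(cv2.cvtColor(i['pixels'],4)[y:y+h,x:x+w],None,fx=k,fy=k,interpolation=cv2.INTER_CUBIC)
cv2.imwrite('pics/c4.png',np.hstack([c(a,180,170,100,110),c(b,220,110,100,110)]))
```

```text
[ 0.59267616 -0.0200878   0.21245069] 0.016889038705729807 [ 0.25585933  0.12107781 -0.53462216]
[[223.77643637 224.9929736 ]] [[264.55398674 163.76415895]]
```

View pics/c4.png

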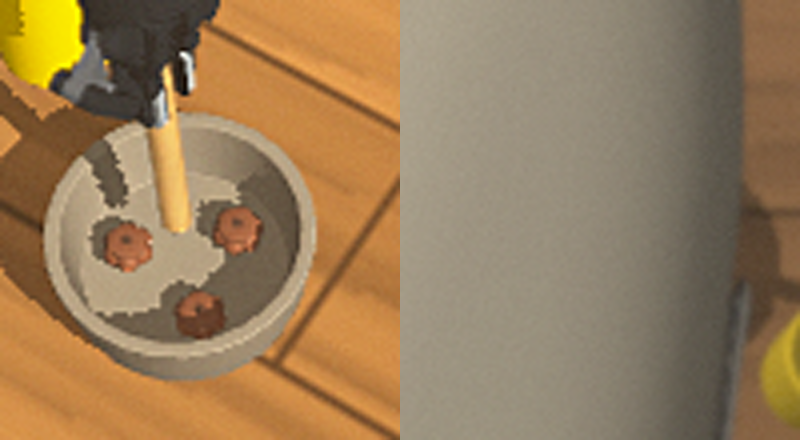

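The stick is centred over the bowl's free middle, with its tip at about (224,226.6). I'll lower it and push the first bead clockwise.

Request:
jog_arm(
  plan=[0,0,-0.05,0,0,0,1,0,0,-0.11,0,0,0,1,0,0,-0.16,0,0,0,1,0,0,-0.19,0,0,0,1,0,0,-0.2,0,0,0,1,0,0,-0.2,0,0,0,1],
)

```text
t: 8.3
eef_pos: [0.5921, -0.0201, 0.161]
tcp_rot: [[0.005, 1.0, -0.001], [1.0, -0.005, 0.0], [0.0, -0.001, -1.0]]
contact_force: [0.0, 0.4, -0.5]
width: 0.0167
```

Request:
jog_arm(
  plan=[0.064,-0.023,0,0,0,0,1,0.128,-0.046,0,0,0,0,1,0.118,-0.068,0,0,0,0,1,0.104,-0.087,0,0,0,0,1,0.087,-0.104,0,0,0,0,1,0.068,-0.118,0,0,0,0,1,0.046,-0.128,0,0,0,0,1,0.024,-0.134,0,0,0,0,1,0.012,-0.136,0,0,0,0,1,0.012,-0.136,0,0,0,0,1],
)

```text
t: 9.3
eef_pos: [0.5949, -0.0538, 0.1618]
tcp_rot: [[0.004, 1.0, 0.001], [1.0, -0.004, 0.0], [0.0, 0.001, -1.0]]
contact_force: [1.2, 2.3, 1.5]
width: 0.0164
```

Run:
```python
from h import *
a=snap('scene')
st=get_state();print(st['eef_pos'],st['width'],st['contact_force'])
def c(i,x,y,w,h,k=5): return cv2.resize(cv2.cvtColor(i['pixels'],4)[y:y+h,x:x+w],None,fx=k,fy=k,interpolation=cv2.INTER_CUBIC)
cv2.imwrite('pics/c5.png',c(a,180,190,90,85))
```

```text
[ 0.59507577 -0.0537888   0.16167653] 0.016466890942624227 [2.09613911 2.85422761 1.52447869]
```

View pics/c5.png

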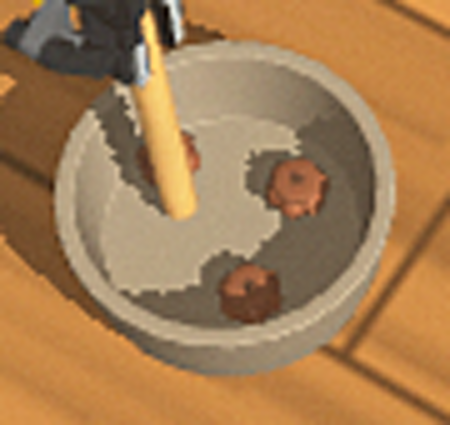

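Bead A has moved behind the stick to about (213.6,221), and the bowl's left rim is still at column 191. Bead C (scene, front) is next.

Request:
jog_arm(
  plan=[0,0.04,0,0,0,0,1,-0.012,0.09,0,0,0,0,1,-0.012,0.136,0,0,0,0,1,-0.02,0.2,0,0,0,0,1,-0.03,0.271,0,0,0,0,1],
)

```text
t: 9.85
eef_pos: [0.5873, 0.015, 0.1611]
tcp_rot: [[0.005, 1.0, -0.001], [1.0, -0.005, -0.0], [-0.0, -0.001, -1.0]]
contact_force: [0.4, -0.0, -0.6]
width: 0.0167
```

Request:
jog_arm(
  plan=[0.019,0.001,0,0,0,0,1,0.043,-0.001,0,0,0,0,1,0.066,-0.007,0,0,0,0,1,0.087,-0.017,0,0,0,0,1,0.106,-0.031,0,0,0,0,1,0.123,-0.048,0,0,0,0,1,0.137,-0.067,0,0,0,0,1,0.142,-0.078,0,0,0,0,1,0.142,-0.078,0,0,0,0,1],
)

```text
t: 10.75
eef_pos: [0.6186, -0.0066, 0.1599]
tcp_rot: [[0.006, 1.0, -0.01], [1.0, -0.006, 0.0], [0.0, -0.01, -1.0]]
contact_force: [-9.5, 1.0, 4.2]
width: 0.0168
```

Force of 9.5 N suggests bead C is pinched on the wall, so I'll back off to the middle and look.

Request:
jog_arm(
  plan=[-0.03,-0.01,0,0,0,0,1,-0.08,-0.035,0,0,0,0,1,-0.123,-0.057,0,0,0,0,1,-0.123,-0.057,0,0,0,0,1],
)

```text
t: 11.15
eef_pos: [0.5916, -0.0211, 0.1616]
tcp_rot: [[0.006, 1.0, 0.0], [1.0, -0.006, -0.0], [-0.0, 0.0, -1.0]]
contact_force: [0.7, 0.5, 0.2]
width: 0.0162
```

Run:
```python
from h import *
a=snap('scene')
st=get_state();print(st['eef_pos'],st['width'],st['contact_force'])
def c(i,x,y,w,h,k=5): return cv2.resize(cv2.cvtColor(i['pixels'],4)[y:y+h,x:x+w],None,fx=k,fy=k,interpolation=cv2.INTER_CUBIC)
cv2.imwrite('pics/c6.png',c(a,180,190,90,85))
hsv=cv2.cvtColor(cv2.cvtColor(a['pixels'],4),40)
m=cv2.inRange(hsv,(4,120,60),(12,255,200));k=np.zeros_like(m);cv2.circle(k,(225,232),27,255,-1)
n,l,s,ce=cv2.connectedComponentsWithStats(m&k)
for i in range(1,n):
    if s[i,4]>15: print(s[i],ce[i],cast(a,ce[i],.025)[:2])
```

```text
[ 0.59247498 -0.0208232   0.16166456] 0.016497269944262174 [-0.54966899  0.84960334  0.5342745 ]
[207 216  13  12  98] [213.43877551 221.34693878] [ 0.58045404 -0.06338107]
[233 222  13  11 108] [238.88888889 226.89814815] [ 0.55966208 -0.00112703]
[213 246  13   9  89] [219.14606742 250.35955056] [ 0.63740442 -0.00670941]
```

View pics/c6.png

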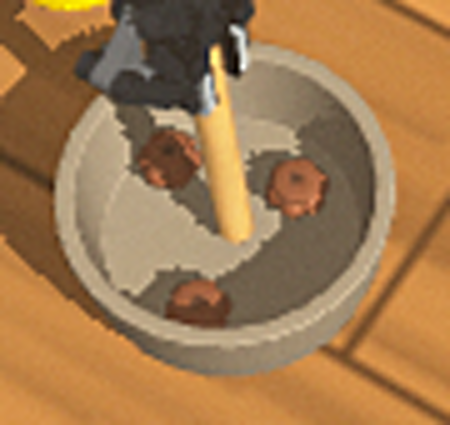

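The bowl is unmoved. Bead A (213,221) has shifted about 28 mm and C (219,250) about 26 mm, which is too marginal. I'll push both further, more tangentially at a larger radius, and then do B.

Request:
jog_arm(
  plan=[0.04,0.074,0,0,0,0,1,0.079,0.148,0,0,0,0,1,0.103,0.132,0,0,0,0,1,0.121,0.117,0,0,0,0,1,0.134,0.101,0,0,0,0,1,0.146,0.084,0,0,0,0,1,0.152,0.071,0,0,0,0,1,0.152,0.071,0,0,0,0,1,0.08,0.04,0,0,0,0,1,0,0,0,0,0,0,1],
)

```text
t: 12.2
eef_pos: [0.5924, -0.0204, 0.1611]
tcp_rot: [[0.004, 1.0, 0.001], [1.0, -0.004, -0.0], [-0.0, 0.001, -1.0]]
contact_force: [0.7, -0.6, 0.4]
width: 0.0164
```

Request:
jog_arm(
  plan=[0.04,-0.074,0,0,0,0,1,0.081,-0.147,0,0,0,0,1,0.058,-0.158,0,0,0,0,1,0.035,-0.164,0,0,0,0,1,0.012,-0.168,0,0,0,0,1,-0.009,-0.168,0,0,0,0,1,-0.009,-0.168,0,0,0,0,1,0,-0.08,0,0,0,0,1,0,0,0,0,0,0,1,0,0,0,0,0,0,1],
)

```text
t: 13.2
eef_pos: [0.5913, -0.0183, 0.1611]
tcp_rot: [[0.002, 1.0, -0.002], [1.0, -0.002, -0.001], [-0.001, -0.002, -1.0]]
contact_force: [0.3, -0.9, 0.1]
width: 0.0167
```

Request:
jog_arm(
  plan=[-0.07,-0.02,0,0,0,0,1,-0.147,-0.039,0,0,0,0,1,-0.151,-0.013,0,0,0,0,1,-0.152,0.008,0,0,0,0,1,-0.149,0.029,0,0,0,0,1,-0.144,0.05,0,0,0,0,1,-0.135,0.069,0,0,0,0,1,-0.124,0.087,0,0,0,0,1,-0.111,0.104,0,0,0,0,1,-0.098,0.116,0,0,0,0,1],
)

```text
t: 14.2
eef_pos: [0.5687, 0.0092, 0.1614]
tcp_rot: [[0.004, 1.0, 0.001], [1.0, -0.004, -0.001], [-0.001, 0.001, -1.0]]
contact_force: [2.2, -3.2, 1.4]
width: 0.0169
```

Request:
jog_arm(
  plan=[0.013,0.01,0,0,0,0,1,0.013,0.01,0,0,0,0,1,0.05,-0.06,0,0,0,0,1,0.098,-0.116,0,0,0,0,1,0.098,-0.116,0,0,0,0,1],
)

```text
t: 14.7
eef_pos: [0.5927, -0.0218, 0.1603]
tcp_rot: [[0.007, 1.0, -0.002], [1.0, -0.007, 0.001], [0.001, -0.002, -1.0]]
contact_force: [-0.7, 0.6, 0.2]
width: 0.0167
```

Run:
```python
from h import *
a=snap('scene')
st=get_state();print(st['eef_pos'],st['width'],st['contact_force'])
def c(i,x,y,w,h,k=5): return cv2.resize(cv2.cvtColor(i['pixels'],4)[y:y+h,x:x+w],None,fx=k,fy=k,interpolation=cv2.INTER_CUBIC)
cv2.imwrite('pics/c7.png',c(a,180,190,90,85))
def beads(px):
    hsv=cv2.cvtColor(cv2.cvtColor(px,4),40)
    m=cv2.inRange(hsv,(4,120,60),(12,255,200));k=np.zeros_like(m);cv2.circle(k,(225,232),27,255,-1)
    n,l,s,ce=cv2.connectedComponentsWithStats(m&k)
    for i in range(1,n):
        if s[i,4]>15: print(s[i],ce[i],cast(a,ce[i],.025)[:2])
beads(a['pixels']);print('initial');beads(cv2.imread('pics/scene1.png')[:,:,::-1].copy())
```

```text
[ 0.59187203 -0.02093583  0.16021181] 0.016380253892847307 [-0.31725096 -0.18980404 -1.08096424]
[211 214   6  12  43] [213.44186047 219.41860465] [ 0.57600926 -0.0664882 ]
[239 226  13  11 110] [244.60909091 231.07272727] [0.56176215 0.01709821]
[208 244  12  11  99] [213.90909091 248.64646465] [ 0.64043485 -0.01994173]
initial
[233 222  13  12 110] [238.96363636 227.11818182] [ 0.56007107 -0.00063642]
[206 226  12  12 107] [211.5046729  231.20560748] [ 0.60534858 -0.05173807]
[224 243  12  12 110] [229.39090909 248.27272727] [0.61979358 0.01109697]
```

View pics/c7.png

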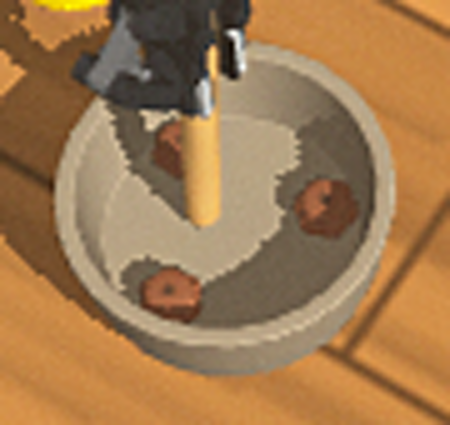

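Relative to the start C has moved about 37 mm, A about 36 mm (half hidden by the stick) and B only 18 mm. The tip shows at (221,234), so the stick has swung slightly in the grip. I'll measure that.

Run:
```python
from h import *
a=snap('scene')
for u in [(221,233.5),(227.3,236.5)]: print(cast(a,u,.018)[:2])
print(proj(a,[[.592,-.021,.018],[.592,-.021,.179]]), proj(a,[.5925,-.02,.025]))
```

```text
[ 0.59553827 -0.03074216]
[ 0.59403275 -0.01296184]
[[225.06560985 234.29744126]
 [220.20969068 201.71099542]] [[225.10131559 233.39886913]]
```

Request:
jog_arm(
  plan=[-0.09,0.02,0,0,0,0,1,-0.176,0.046,0,0,0,0,1,-0.174,0.069,0,0,0,0,1,-0.166,0.098,0,0,0,0,1,-0.156,0.119,0,0,0,0,1,-0.146,0.136,0,0,0,0,1,-0.133,0.152,0,0,0,0,1,-0.12,0.165,0,0,0,0,1,-0.12,0.165,0,0,0,0,1],
)

```text
t: 15.7
eef_pos: [0.5634, 0.0207, 0.1614]
tcp_rot: [[0.004, 1.0, 0.001], [1.0, -0.004, -0.002], [-0.002, 0.001, -1.0]]
contact_force: [0.6, -2.5, 1.1]
width: 0.0168
```

Request:
jog_arm(
  plan=[0.06,-0.08,0,0,0,0,1,0.12,-0.165,0,0,0,0,1,0.12,-0.165,0,0,0,0,1],
)

```text
t: 16.0
eef_pos: [0.5943, -0.0218, 0.1609]
tcp_rot: [[0.007, 1.0, 0.001], [1.0, -0.007, 0.001], [0.001, 0.001, -1.0]]
contact_force: [-0.2, 1.1, 0.4]
width: 0.0162
```

Run:
```python
from h import *
a=snap('scene')
st=get_state();print(st['t'],st['eef_pos'],st['width'],st['contact_force'])
def c(i,x,y,w,h,k=5): return cv2.resize(cv2.cvtColor(i['pixels'],4)[y:y+h,x:x+w],None,fx=k,fy=k,interpolation=cv2.INTER_CUBIC)
cv2.imwrite('pics/c8.png',c(a,180,190,90,85))
hsv=cv2.cvtColor(cv2.cvtColor(a['pixels'],4),40)
m=cv2.inRange(hsv,(4,120,60),(12,255,200));k=np.zeros_like(m);cv2.circle(k,(225,232),27,255,-1)
n,l,s,ce=cv2.connectedComponentsWithStats(m&k)
I=np.array([[.5601,-.0006],[.6053,-.0517],[.6198,.0111]])
for i in range(1,n):
    if s[i,4]>15: p=cast(a,ce[i],.025)[:2];print(s[i],p,np.linalg.norm(I-p,axis=1))
```

```text
16.05 [ 0.59300276 -0.02066176  0.16075661] 0.016457042371976243 [-0.98612232 -0.60837446 -1.32193476]
[211 215   4  10  31] [ 0.57652521 -0.06816371] [0.06953159 0.0331518  0.09030749]
[239 231  12  12 107] [0.57462466 0.02582601] [0.0301546  0.08337421 0.04751491]
[208 244  12  11  98] [ 0.64038026 -0.01992271] [0.08257292 0.04733308 0.03722843]
```

View pics/c8.png

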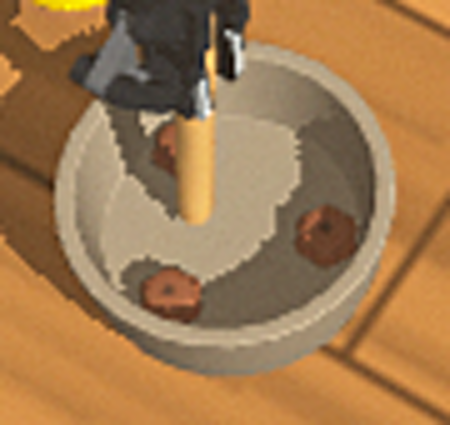

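B shows 30 mm, C 37 mm and A at least 33 mm; tip is near (219,233). One more nudge gives B margin.

Request:
jog_arm(
  plan=[-0.08,0.07,0,0,0,0,1,-0.153,0.138,0,0,0,0,1,-0.136,0.162,0,0,0,0,1,-0.12,0.18,0,0,0,0,1,-0.1,0.194,0,0,0,0,1,-0.084,0.204,0,0,0,0,1,-0.084,0.204,0,0,0,0,1,-0.04,0.1,0,0,0,0,1,0,0,0,0,0,0,1,0,0,0,0,0,0,1],
)

```text
t: 17.05
eef_pos: [0.5942, -0.0225, 0.161]
tcp_rot: [[0.008, 1.0, 0.001], [1.0, -0.008, 0.0], [0.001, 0.001, -1.0]]
contact_force: [-0.2, -0.3, 0.4]
width: 0.0168
```

Run:
```python
from h import *
a=snap('scene')
st=get_state();print(st['t'],st['eef_pos'],st['width'],st['contact_force'])
hsv=cv2.cvtColor(cv2.cvtColor(a['pixels'],4),40)
m=cv2.inRange(hsv,(4,120,60),(12,255,200));k=np.zeros_like(m);cv2.circle(k,(225,232),27,255,-1)
n,l,s,ce=cv2.connectedComponentsWithStats(m&k)
I=np.array([[.5601,-.0006],[.6053,-.0517],[.6198,.0111]])
for i in range(1,n):
    if s[i,4]>15: p=cast(a,ce[i],.025)[:2];print(s[i],p,np.linalg.norm(I-p,axis=1))
```

```text
17.1 [ 0.59318167 -0.02116218  0.160864  ] 0.01666444133618125 [-0.37342919  1.26645261 -0.36226897]
[211 215   4   9  26] [ 0.5759515 -0.0696392] [0.07083559 0.03439694 0.09187768]
[237 237  13  12 103] [0.59029285 0.02951442] [0.04264371 0.08258932 0.03478165]
[208 244  12  10  98] [ 0.64048942 -0.0199962 ] [0.08269626 0.04736482 0.03735004]
```

All beads are displaced by 34 mm or more (B 43, A 34 or more, C 37). Lift out and go over the jar.

Request:
jog_arm(
  plan=[0,0,0.04,0,0,0,1,0,0,0.11,0,0,0,1,0,0,0.19,0,0,0,1,0,0,0.27,0,0,0,1,0,0,0.35,0,0,0,1,0,0,0.43,0,0,0,1,0,0,0.51,0,0,0,1,0,0,0.57,0,0,0,1,0,0,0.6,0,0,0,1],
)

```text
t: 18.0
eef_pos: [0.5926, -0.019, 0.3138]
tcp_rot: [[0.003, 1.0, 0.003], [1.0, -0.003, 0.0], [0.0, 0.003, -1.0]]
contact_force: [0.5, -0.0, -0.2]
width: 0.0164
```

Request:
jog_arm(
  plan=[-0.02,-0.05,0,0,0,0,1,-0.05,-0.16,0,0,0,0,1,-0.09,-0.28,0,0,0,0,1,-0.13,-0.41,0,0,0,0,1,-0.17,-0.54,0,0,0,0,1,-0.21,-0.67,0,0,0,0,1,-0.25,-0.8,0,0,0,0,1,-0.29,-0.91,0,0,0,0,1,-0.32,-0.98,0,0,0,0,1,-0.32,-1,0,0,0,0,1],
)

```text
t: 19.0
eef_pos: [0.5106, -0.272, 0.3102]
tcp_rot: [[0.008, 1.0, -0.002], [1.0, -0.008, 0.001], [0.001, -0.002, -1.0]]
contact_force: [0.5, 0.4, 0.0]
width: 0.0164
```

Request:
jog_arm(
  plan=[0,-0.06,0,0,0,0,1,0,-0.11,0,0,0,0,1,0,-0.11,0,0,0,0,1],
)

```text
t: 19.3
eef_pos: [0.5127, -0.2989, 0.3107]
tcp_rot: [[0.005, 1.0, -0.0], [1.0, -0.005, -0.0], [-0.0, -0.0, -1.0]]
contact_force: [-0.4, -0.3, -0.8]
width: 0.0166
```

Run:
```python
from h import *
a=snap('scene');b=snap('top')
st=get_state();p=st['eef_pos'];print(p,st['width'])
q=[p+[0,0,.019],p-[0,0,.141]];print(proj(a,q),proj(b,q))
def c(i,x,y,w,h,k=4): return cv2.resize(cv2.cvtColor(i['pixels'],4)[y:y+h,x:x+w],None,fx=k,fy=k,interpolation=cv2.INTER_CUBIC)
cv2.imwrite('pics/c9.png',np.hstack([c(a,110,70,100,120),c(b,340,120,100,120)]))
```

```text
[ 0.51267352 -0.29744802  0.31098032] 0.016521082486539614
[[129.35630654  79.43092622]
 [145.46004341 127.35886209]] [[405.85358055 172.43994177]
 [379.58650994 187.39050086]]
```

View pics/c9.png

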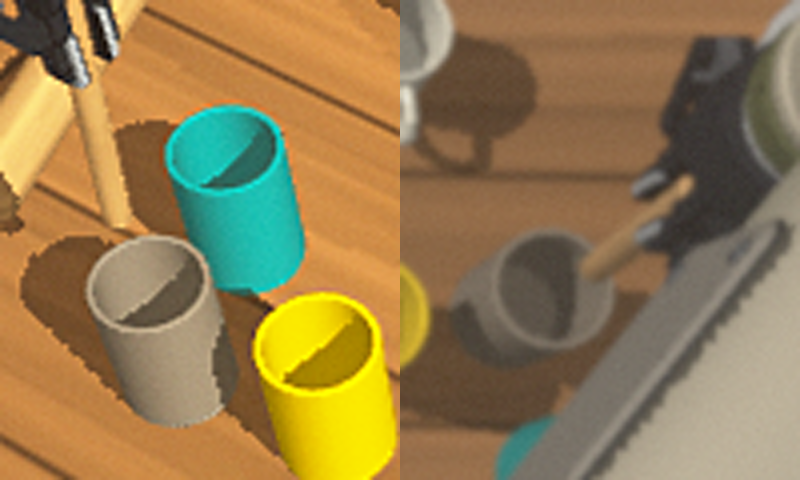

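The tip shows at scene (139,125) and top (387,187), about 6 px off the straight line. I'll work out its position from both views.

Run:
```python
from h import *
a=snap('scene');b=snap('top')
for z in(.165,.17,.175):print(cast(a,(139.1,124.6),z),cast(b,(387.2,187.2),z))
```

```text
[ 0.51159638 -0.31986145  0.165     ] [ 0.51443228 -0.31769945  0.165     ]
[ 0.51420045 -0.3162174   0.17      ] [ 0.51344763 -0.3159101   0.17      ]
[ 0.51680453 -0.31257335  0.175     ] [ 0.51246298 -0.31412074  0.175     ]
```

The tip is at (0.5135, -0.316, 0.170), and the stick leans about 6.6° in y. Both the tip and the rim crossing fit inside the jar, so I'll lower it.

Request:
jog_arm(
  plan=[-0.005,-0.01,-0.03,0,0,0,1,-0.005,-0.01,-0.1,0,0,0,1,-0.005,-0.01,-0.17,0,0,0,1,-0.005,-0.01,-0.25,0,0,0,1,-0.005,-0.01,-0.33,0,0,0,1,-0.005,-0.01,-0.41,0,0,0,1,-0.005,-0.01,-0.49,0,0,0,1,-0.005,-0.01,-0.56,0,0,0,1,-0.005,-0.01,-0.61,0,0,0,1,-0.005,-0.01,-0.63,0,0,0,1],
)

```text
t: 20.5
eef_pos: [0.5105, -0.2993, 0.1522]
tcp_rot: [[0.004, 1.0, -0.002], [1.0, -0.004, 0.001], [0.001, -0.002, -1.0]]
contact_force: [-0.4, 0.7, -0.1]
width: 0.0165
```

Request:
jog_arm(
  plan=[0,0,0,0,0,0,1,0,0,0,0,0,0,1],
)

```text
t: 20.7
eef_pos: [0.5116, -0.3004, 0.1546]
tcp_rot: [[0.004, 1.0, 0.001], [1.0, -0.004, -0.001], [-0.001, 0.001, -1.0]]
contact_force: [0.2, -1.1, 1.0]
width: 0.0168
```

Run:
```python
from h import *
a=snap('scene');b=snap('top')
st=get_state();print(st['t'],st['eef_pos'],st['contact_force'])
def c(i,x,y,w,h,k=4): return cv2.resize(cv2.cvtColor(i['pixels'],4)[y:y+h,x:x+w],None,fx=k,fy=k,interpolation=cv2.INTER_CUBIC)
cv2.imwrite('pics/c10.png',np.hstack([c(a,110,70,100,120),c(b,340,120,100,120)]))
```

```text
20.8 [ 0.51180008 -0.30054909  0.15488357] [-0.12773827 -0.34051165  0.62410878]
```

View pics/c10.png

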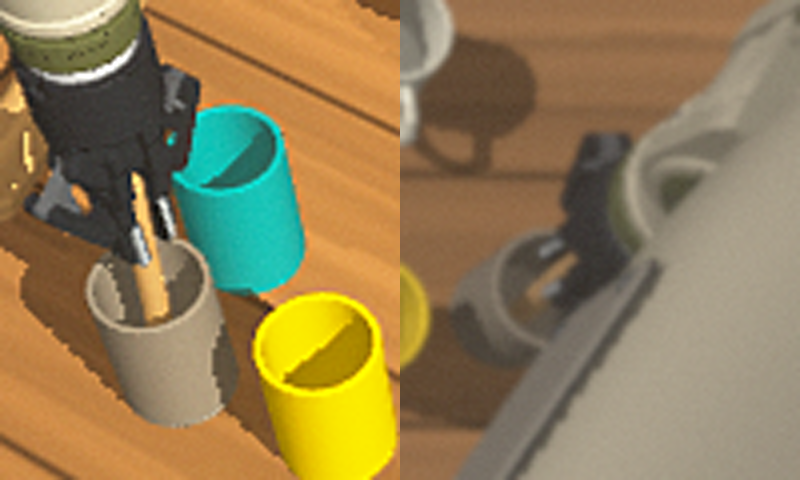

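The stick is inside the jar, which is undisturbed, and the fingers are above the rim. Open, then retreat straight up.

Request:
jog_arm(
  plan=[0,0,0,0,0,0,0.5,0,0,0,0,0,0,0,0,0,0,0,0,0,0,0,0,0,0,0,0,0,0,0,0,0,0,0,0,0,0,0,0,0,0,0,0,0,0,0,0,0,0,0],
)

```text
validation failed for argument at $.pl...
```

Request:
jog_arm(
  plan=[0,0,0.03,0,0,0,0,0,0,0.09,0,0,0,0,0,0,0.16,0,0,0,0,0,0,0.24,0,0,0,0,0,0,0.34,0,0,0,0,0,0,0.44,0,0,0,0,0,0,0.54,0,0,0,0,0,0,0.64,0,0,0,0,0,0,0.7,0,0,0,0,0,0,0.7,0,0,0,0],
)

```text
t: 21.8
eef_pos: [0.5121, -0.3008, 0.3326]
tcp_rot: [[0.005, 1.0, 0.005], [1.0, -0.005, -0.004], [-0.004, 0.005, -1.0]]
contact_force: [1.1, -0.2, 0.1]
width: 0.0855
```

Run:
```python
from h import *
a=snap('scene');b=snap('top')
st=get_state();print(st['t'],st['eef_pos'],st['contact_force'],st['width'])
def c(i,x,y,w,h,k=4): return cv2.resize(cv2.cvtColor(i['pixels'],4)[y:y+h,x:x+w],None,fx=k,fy=k,interpolation=cv2.INTER_CUBIC)
cv2.imwrite('pics/c11.png',np.hstack([c(a,110,120,160,150,3),c(b,340,120,100,150,3)]))
```

```text
21.9 [ 0.5113934  -0.3002427   0.32925739] [-0.35848859  1.25540091 -1.00632421] 0.08508371930299946
```

The first call was refused because my list was malformed, so the fingers opened during the lift. No pictures are left to view, so I'll check numerically.

Run:
```python
from h import *
a=snap('scene')
px=cv2.cvtColor(a['pixels'],4);h=cv2.cvtColor(px,40);o=cv2.imread('pics/scene1.png')
ch=np.abs(px.astype(int)-o).max(2)>25
p=get_state()['eef_pos'];print(p,'gripper TCP px',proj(a,[p]))
# g grey, w woody/stick-like bright, . other ; uppercase if changed from start
for v in range(84,182,2):
    r=''
    for u in range(112,205):
        H,S,V=h[v,u]
        k='t' if 80<H<100 and S>120 else 'y' if 22<H<35 and S>180 else 'k' if V<60 else 'g' if S<105 else 's' if 14<=H<=22 and V>120 else '.'
        r+=k.upper() if ch[v,u] and k!='.' else ('#' if ch[v,u] else k)
    print(v,r)
```

```text
[ 0.51108179 -0.30002755  0.32835567] gripper TCP px [[129.10584498  79.06314214]]
84 GGGGGssssssss...sssssssssssssssssssssssssssssssssssssssssss.sssssssssssssssssssssssssssssssss
86 kGGGGSsssss...sssssssssssssssssssssssssssssssssssssssssssssssss.sssssssssssssssssssssssssssss
88 KKGGGGssss...ssssssssssssssssssssssssssssssssssssssssssssssssssssss.sssssssssssssssssssssssss
90 .sGGGsss...ssssssssssssssssssssssssssssssssssssssssssssssssssssssssssss..ssssssssssssssssssss
92 sssssss...sssssssssssssssssssssssssssssssssssssssssssssssssssssssssssssssss.sssssssssssssssss
94 ssssss...ssssssssssssssssssssssssssssssssssssssssssssssssssssssssssssssssssssss.sssssssssssss
96 sssss...sssssssssssssssssssssssssssssssssssssssss..gggtt.tgssssssssssssssssssssssss..ssssssss
98 ssss..sssssssssssssssssssssssssssssssssssssss.gtttttttttttttttttgssssssssssssssssssssss..ssss
100 ss...ssssssssssssssssssssssssssssssssssssssgttttttttttttttttttttttgssssssssssssssssssssssss..
102 s..s.ssssssssssssssssssssssss..s.s.sssss.gttttttttttttttttttttttttttsssssssssssssssssssssssss
104 ...sssssssssssssssssssssss.sss.sssss..s.t
[... 3076 characters left out ...]
yyyyyyyyyyyyyy
168 ssssssssssssssssssssssssssss.ggggggggggggggggggggggggggg.ss.....yyyyyyyyyyyyyyyyyyyyyyyyyyyyy
170 sssssssssssssssssssssssssssss.ggggggggggggggggggggggggg....s..s.syyyyyyyyyyyyyyyyyyyyyyyyyyyy
172 sssssssssssssssssssssssssssssssggggggggggggggggggggggs.......ss..yyyyyyyyyyyyyyyyyyyyyyyyyyyy
174 ssssssssssssssssssssssssssssssssssggggggggggggggggsssssss........syyyyyyyyyyyyyyyyyyyyyyyyyyy
176 sssssssssssssssssssssssssssssssssssssssggggggssssssssssssss..s....yyyyyyyyyyyyyyyyyyyyyyyyyyy
178 ssssssssssssssssssssssssssssssssssssssssssssssssssssssssssssss.ss.syyyyyyyyyyyyyyyyyyyyyyyyyy
180 ssssssssssssssssssssssssssssssssssssssssssssssssssssssssssssssss.sssyyyyyyyyyyyyyyyyyyyyyyyyy
```

The stick runs from its top at (160,122) down into the jar at (151,150), leaning on the rim. The jar's outline is unchanged, and the gripper is open about 0.33 m up, clear of everything. Handing in.

```bash
python3 -c "
from h import *
print(hand_in())"
```

```text
the job is handed in; nothing more can be done
None
```

I drew the stick from the tool block, stirred the three beads in the bowl with it, stood it in the grey jar and handed the job in at about 22 s; no verdict came back.

- **Beads:** my last measurement before lifting out put them about 43, 37 and at least 34 mm from where they started (25 mm needed). The third bead was partly hidden by the stick, so its figure is rougher. All three were still in the bowl, and the fingers stayed well above them.
- **Bowl:** its left rim edge was at the same pixel column in the last check I made of it, partway through stirring. I did not measure it again after the final pushes. Pinching one bead against the wall briefly gave about 9.5 N at the wrist.
- **Jar and stick:** the final scene image, compared pixel by pixel with the first, shows the stick leaning inside the jar and the jar's outline unchanged. The gripper was open and clear of everything.

**What went wrong:**
- The stick swung about 6° in the grip while stirring, so I corrected for that when pushing the last bead and lowering it into the jar.
- My separate "open" call was refused because the list was malformed, so the fingers opened during the retreat upward. It did no visible harm.
- I had used all 12 picture views, so that last check used pixel data rather than a viewed picture.

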